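# Get the sharpening plate out of its channel and seat it in the sharpening holder

### The job

Set up for knife sharpening. The thin steel sharpening plate lies sunk in the felt-lined channel of its wooden storage base, where its sides cannot be gripped: press on it gently from above and slide it along the channel until its end overhangs the open mouth by at least 3 cm, yet still lies flat on the base. Then grip the overhanging end by its two long edges, lift the plate clear, lower it flat between the end lips of the narrow sharpening holder, centred across it and lined up with it, and only then let go; never press hard on the base or holder, and leave the other things alone.

Things in the scene. Friction and masses are not known exactly. Their poses are not given: they have to be found in the camera images.
- sharpening_plate: thin steel plate 120 x 50 x 5 mm, about 0.18 kg, dark matt top with small dots. Origin: centre of its underside; x along it, y across, z up. Starts flat in the base's channel, its near end 1 to 9 mm inside the mouth. Rough top, on which a fingertip holds better than the felt drags (0.28 of press and weight; varies). Contact is stiff, some 20 N per mm: a height good to 1 or 2 mm is not enough.
- storage_base: wooden storage base, fixed: block 140 (x) x 78 (y) x 40 mm high, origin at the centre of its underside. A level channel runs along x, 54 mm wide, bed (grey felt) 34 mm above the origin; the side rails are 40 mm high, 1 mm above the plate's top. Open at the -x end, which faces roughly towards the robot. Over 25 N on it is pressing hard.
- base_mouth (a point): middle of the bed's edge at the open end: base x = -70 mm, height 34 mm, only the worktop below and in front of it. The overhang is how far the plate's end lies beyond this point along the base's -x axis; at 60 mm the plate tips off.
- holder: narrow wooden sharpening holder, fixed: block 150 (x) x 38 (y) x 32 mm high, feet 44 mm wide and 3 mm high; origin at the centre of its underside, x along its length. Narrower than the plate, so fingers on the plate's long edges pass down beside it. Over 25 N on it is pressing hard.
- tin_1: bystander: small closed food tin, 57 mm across, 72 mm high; origin at the centre of its underside
- mill_2: bystander: small grey salt mill, 44 mm across, 90 mm high; origin at the centre of its underside
- peeler_1: bystander: peeler lying flat, 170 x 25 x 18 mm; origin under its centre, x along its length
- candle_1: bystander: tea light, 38 mm across, 15 mm high; origin at the centre of its underside
- teaspoon_1: bystander: teaspoon lying flat, 130 x 27 x 11 mm; origin under its centre, x along its length
- base_end_wall (a point): where the bed meets the wall that closes the other end: base x = +60 mm, height 34 mm; the wall is as high as the rails
- holder_bed (a point): centre of the holder's soft black rubber bed, 28 mm above its origin. A lip crosses each end, 4 mm higher than the bed; inner faces at x = -63 and +63 mm (126 mm apart). Either end of the plate may go to either lip.
Not all that is in view belongs to the job. What is shaped like the storage_base but blue is not meant. Of the things shaped like the sharpening_plate, the steel one is meant.

How it is judged:
By the outcome, as a careful person would: the job done as asked, in the order asked, and still so for the second after the job is handed in, with the robot touching nothing.
It also fails if it takes over 58 s, if anything falls off the work surface, if the arm or the gripper's body presses on something with over 40 N, if the wrist force passes 120 N, or if a joint passes its speed limit or range.

### The arm

A 6-joint arm with a two-finger parallel gripper is mounted at the origin on a cart in front of the work surface, level with it; the furniture and walls round the work are solid. World frame = base frame: x ahead of the robot, y to its left, z up, the work surface at z = 0. Lengths are in m, angles in rad, forces in N, time in s.
With the tool pointing down it reaches from about 0.3 to 0.875 m from the base axis. Payload 6.4 kg.
Tool frame: the origin (TCP) lies midway between the tips of the shut fingers; the grasp point (between the pads) lies 19 mm behind it; z points along the fingers, y is the line along which they close (so a half turn about z gives the same grasp; the last joint's range is limited). The gripper opens to 88 mm and grips with 3 to 60 N. Pads are 18 mm wide; open, the fingers measure 123 mm over their backs; the gripper's body (75 mm by 187 mm) begins 45 mm behind the grasp point.
Start: joints at [-1.546, 0.181, 1.607, -0, 1.354, -0.206], TCP at [0.132, -0.56, 0.239] pointing down, gripper open.
Joint ranges: [-2.99, 2.99], [-0.89, 2.07], [0.3, 2.58], [-1.14, 4.28], [0, 2.63], [-3.12, 3.12]. Speed limits (rad/s): [2.57, 2.57, 3.01, 3.14, 3.14, 3.14].

### API

Orientations are given as a unit quaternion [w, x, y, z].
In Python, from workcell import status, eyes, ticket, finder gives the robot as it stands. The module is installed in compiled form; this text tells all that it offers.
- The arm moves only by the shell command python3 -m creep 'ROWS' [OPENING] [FORCE]. ROWS is JSON, a list of rows, each an object with "slide": the shift along the tool's x, y, z normalised to -1 to 1, where 1 is 0.5 m, a list of three; "angular": the turn, a rotation vector about the tool's x, y, z normalised to -1 to 1, where 1 is 90 degrees, a list of three. In form: [{"slide": [dx, dy, dz], "angular": [ax, ay, az]}, ...]. A call has exactly 5 rows; each row is the pose to reach, as a shift and turn from the pose commanded when the call began, along the tool's axes at that moment; what a row does not reach only later rows make up. A row lasts 1/10 s, in which the tool goes at most 50 mm and 8.59 degrees, less where a joint would pass 70% of its speed; a pose out of reach is approached as far as the arm can. A call with a number of a shift or a turn outside -1 to 1 is refused whole. A call with a gripper value outside its range is refused whole. OPENING is the opening in per cent of the stroke, from 0 (shut) to 100 (fully open), set as the call begins (- or left out, the last holds). The fingers move at their own pace and stop on an object; FORCE is the grip in N (left out, the last holds). Time passes only in rows, so rows that repeat a pose let the fingers close, or fill a call up. It gives the time, the measured TCP pose, the force, the opening and the grip force at its end, in the units of the state.
- status.sense(): the state, without advancing time (a new reading comes with each control period).
- eyes.get_image(name): name is "side" or "top"; returns a dict with "frame" (400x640x3 uint8, red, green, blue), "depth" (400x640 float32, m along the optical axis (not along the pixel's ray), 0 where there is no reading), "vfov" (degrees; the focal length in pixels is half the picture's height over the tangent of half this angle, whatever the lens; pixels are square), "cx", "cy" (the principal point, pixels), "pose" (4x4, takes a point from camera to world coordinates). Camera axes: x right, y down, z forward; pixel columns grow to the right and rows downward; lengths in m; the calibration is good to about 2 mm. A picture is of the moment at which its call begins.
- ticket.sign_off(): hands the job in; it is judged then, once.
Trained networks look in a picture, given as the dict that the camera call returned (one of the last four; its "shot" number tells which), for a name from the list of things; names that differ only in an ending like _2 or _b are one class to them, and where a whole thing is asked for, a point or a joint stands for the part that bears it (a point fixed in the world has none). Each returns a list of dicts, best first, with "conf" (0 to 1); they miss things now and then, are a little off and sometimes report something else, mostly with a low value. They report only what shows in the picture. A call takes as long as a camera call. They do not tell look-alikes from the thing itself.
- finder.outline_of(picture, thing): "mask" (400x640 bool, what is visible of it) and "box" ([left, top, right, bottom] in pixels, round what is visible of it).
The state is a dict: "t": time; "joint_pos": joint angles; "dq": joint speeds; "joint_efforts": joint torques, N m; "position": TCP position; "tool_rot": TCP orientation; "wrist_force": force on the tool from outside, world axes, zero at the start; "ft_torque": the same for the moment, N m; "gripper_width": finger opening in m; "gripper_force": force on a finger pad.
Only numpy, scipy, OpenCV 4.12 (cv2) and the standard library are available. Lean on these libraries where they do the work, as an engineer would, in place of code of your own. Each camera call takes 0.05 s, during which the arm holds its last target. There are 200 camera calls.

## Working session

There is one attempt and no reset: what is moved stays moved. The work goes in short steps, Python scripts to look and compute and a shell command to move; the robot and the scene stay as the last step left them, time stands still between calls to the robot, and variables do not carry over. Pictures are saved under pics/ and viewed, at most 10 in all, crops included, and the job is handed in when it is done.

```bash
mkdir -p pics; ls
cat > h.py <<'E'
import numpy as np,cv2,math
from workcell import status,eyes,ticket,finder
def pts(p,mask=None):
    d=p['depth'];h,w=d.shape;f=h/2/math.tan(math.radians(p['vfov'])/2)
    v,u=np.mgrid[:h,:w];P=np.stack([(u-p['cx'])/f*d,(v-p['cy'])/f*d,d],-1)
    T=np.array(p['pose']);W=P@T[:3,:3].T+T[:3,3];W[d<=0]=np.nan
    return W
E
python3 - <<'E'
from h import *
for n in ('top','side'):
    p=eyes.get_image(n);W=pts(p)
    cv2.imwrite(f'pics/{n}0.png',p['frame'][:,:,::-1])
    print(n,p['vfov'],np.array(p['pose'])[:3,3].round(3))
    for t in ['sharpening_plate','storage_base','holder','tin_1','mill_2','peeler_1','candle_1','teaspoon_1']:
        for r in finder.outline_of(p,t)[:3]:
            q=W[r['mask']];q=q[~np.isnan(q[:,0])]
            print(t,round(r['conf'],2),r['box'],np.median(q,0).round(3),np.percentile(q[:,2],[5,95]).round(3))
print(status.sense())
E
```

```text
pics
top 48.48199697759823 [ 0.39  -0.107  1.161]
sharpening_plate 0.82 [329.8, 177.0, 357.5, 227.6] [ 0.593 -0.191  0.039] [0.034 0.042]
sharpening_plate 0.82 [359.5, 262.2, 408.0, 297.4] [ 0.394 -0.281  0.005] [0.001 0.008]
sharpening_plate 0.5 [321.2, 171.6, 370.3, 228.5] [ 0.593 -0.192  0.039] [0.028 0.042]
storage_base 0.71 [399.8, 118.8, 458.7, 176.7] [ 0.738 -0.411  0.034] [0.009 0.041]
storage_base 0.7 [319.6, 171.1, 370.7, 226.8] [ 0.6   -0.182  0.038] [0.016 0.042]
holder 0.85 [181.4, 165.1, 204.1, 219.7] [0.618 0.207 0.027] [0.01  0.033]
tin_1 0.9 [264.8, 157.5, 291.1, 182.5] [ 0.67  -0.018  0.068] [0.028 0.073]
mill_2 0.69 [230.3, 123.8, 247.4, 144.1] [0.759 0.084 0.069] [0.025 0.089]
peeler_1 0.9 [275.9, 229.2, 297.4, 292.6] [ 0.433 -0.03   0.013] [-0.001  0.018]
candle_1 0.68 [276.3, 193.8, 287.1, 207.5] [ 0.598 -0.021  0.007] [0.004 0.014]
candle_1 0.54 [261.9, 157.1, 288.1, 181.6] [ 0.669 -0.02   0.068] [0.011 0.072]
teaspoon_1 0.77 [428.0, 203.0, 447.3, 247.1] [ 0.562 -0.432  0.005] [-0.     0.011]
teaspoon_1 0.58 [322.1, 173.5, 368.6, 227.1] [ 0.604 -0.176  0.039] [
[... 957 characters left out ...]
, 'joint_pos': array([-1.54631576e+00,  1.80788393e-01,  1.60697890e+00, -2.01731711e-05,
        1.35380339e+00, -2.06284584e-01]), 'dq': array([ 0.00053319,  0.00089382, -0.00133031, -0.00100568,  0.00095849,
        0.00195509]), 'joint_efforts': array([ 3.71421775e-04, -4.33823812e+01, -3.42174625e+01,  7.02345790e-02,
        3.06890951e-02, -6.29943244e-06]), 'position': array([ 0.13153556, -0.55977668,  0.2387312 ]), 'tool_rot': array([ 1.00458528e-05,  9.93350562e-01,  1.15128887e-01, -1.08066204e-05]), 'wrist_force': array([ 0.79637045, -0.10969871, -0.40664029]), 'ft_torque': array([ 0.00506804, -0.00791301,  0.03468225]), 'gripper_force': 0.0, 'gripper_width': 0.08818312907496162}
```

Run:
```python
import cv2
t=cv2.imread('pics/top0.png')
cv2.imwrite('pics/v1.png',cv2.resize(t[90:310,160:480],None,fx=2.5,fy=2.5,interpolation=cv2.INTER_CUBIC))
```

```text
(no output)
```

View pics/v1.png

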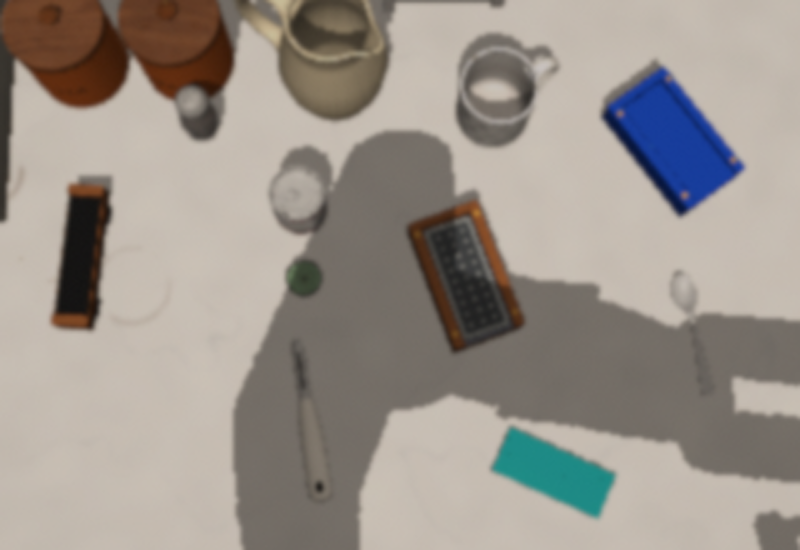

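```bash
cat >> h.py <<'E'
def plane(p,uv,z):
    h=p['depth'].shape[0];f=h/2/math.tan(math.radians(p['vfov'])/2);T=np.array(p['pose'])
    uv=np.atleast_2d(uv).astype(float)
    r=np.c_[(uv[:,0]-p['cx'])/f,(uv[:,1]-p['cy'])/f,np.ones(len(uv))]@T[:3,:3].T
    return T[:3,3]+r*((z-T[2,3])/r[:,2])[:,None]
def proj(p,X):
    h=p['depth'].shape[0];f=h/2/math.tan(math.radians(p['vfov'])/2);T=np.array(p['pose'])
    c=(np.atleast_2d(X)-T[:3,3])@T[:3,:3]
    return np.c_[c[:,0]/c[:,2]*f+p['cx'],c[:,1]/c[:,2]*f+p['cy']]
E
python3 - <<'E'
from h import *
for n in ('top','side'):
    p=eyes.get_image(n);W=pts(p)
    ok=(W[...,2]>-0.01)&(W[...,2]<0.01);print(n,'table z',np.median(W[ok][:,2]).round(4), 'depth noise',np.nanstd(W[ok][:,2]).round(4))
    for nm,c,zl,L,B in (('base',(0.60,-0.19),(0.033,0.048),.14,.078),('holder',(0.62,0.2),(0.021,0.038),.15,.038)):
        m=(np.hypot(W[...,0]-c[0],W[...,1]-c[1])<0.1)&(W[...,2]>zl[0])&(W[...,2]<zl[1])
        q=W[m][:,:2].astype(np.float32)
        (cx,cy),s,a=cv2.minAreaRect(q*1000)
        mu=q.mean(0);_,_,V=np.linalg.svd(q-mu,full_matrices=False);ax=V[0]*np.sign(V[0][0])
        print(n,nm,len(q),'rect',round(cx,1),round(cy,1),np.round(s,1),round(a,1),'mean',mu.round(4),'yaw pca',math.degrees(math.atan2(ax[1],ax[0])))
    # plate: top: dark pixels within base
    fr=p['frame'].astype(int);mx=fr.max(2);sat=mx-fr.min(2)
    m=(np.hypot(W[...,0]-.597,W[...,1]+.19)<0.085)&(W[...,2]>0.03)
    if n=='top':
        cv2.imwrite('pics/v2.png',cv2.resize(fr[165:235,312:378,::-1].astype(np.uint8),None,fx=8,fy=8,interpolation=cv2.INTER_NEAREST))
E
```

```text
top table z -0.0004 depth noise 0.0024
top base 1566 rect 596.8 -190.3 [140.7  78.4] 19.8 mean [ 0.5959 -0.19  ] yaw pca 19.56462788969591
top holder 858 rect 621.4 210.4 [ 39.5 150.5] 85.4 mean [0.6205 0.2096] yaw pca -4.739414745702737
side table z -0.0023 depth noise 0.0026
side base 807 rect 601.0 -192.1 [142.5  86.4] 18.5 mean [ 0.6016 -0.195 ] yaw pca 19.02180916534535
side holder 255 rect 628.6 208.3 [145.4 100.7] 25.3 mean [0.6251 0.2058] yaw pca -4.71442049382725
```

View pics/v2.png

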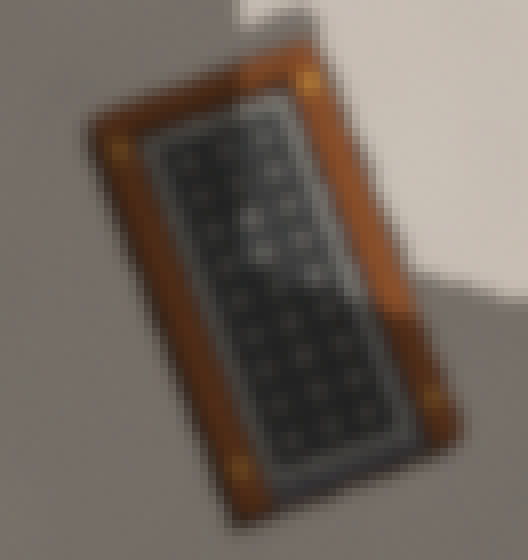

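```bash
cat >> h.py <<'E'
from scipy.spatial.transform import Rotation as R
def go(xyz,yaw):
    """normalised slide/angular from the measured pose to a tool-down pose with tool x at yaw (deg)"""
    s=status.sense();w,x,y,z=s['tool_rot'];r=R.from_quat([x,y,z,w])
    t=R.from_euler('z',yaw,degrees=True)*R.from_euler('x',180,degrees=True)
    print('t',round(s['t'],2),'pos',s['position'].round(4),'F',s['wrist_force'].round(1),'w',round(s['gripper_width'],4),'gf',round(s['gripper_force'],1))
    print('slide',(r.inv().apply(np.array(xyz)-s['position'])/0.5).round(4),'ang',((r.inv()*t).as_rotvec()/(np.pi/2)).round(4))
C=np.array([.597,-.1903]);YAW=19.6
def base(x,y=0):
    a=math.radians(YAW);return C+x*np.array([math.cos(a),math.sin(a)])+y*np.array([-math.sin(a),math.cos(a)])
E
python3 -m creep '[{"slide":[0.08,-0.037,0],"angular":[0,0,-0.0142]},{"slide":[0.16,-0.074,0],"angular":[0,0,-0.0284]},{"slide":[0.24,-0.111,0],"angular":[0,0,-0.0427]},{"slide":[0.32,-0.148,0],"angular":[0,0,-0.0569]},{"slide":[0.4,-0.185,0],"angular":[0,0,-0.0711]}]' 0 20
python3 -c "
from h import *
go([*base(.015),.10],YAW)"
```

```text
t: 1.5
position: [0.3062, -0.4228, 0.2389]
tool_rot: [0.0, 0.985, 0.171, 0.0]
wrist_force: [-0.3, -0.2, 0.3]
gripper_width: 0.0499
gripper_force: 0.0
t 1.5 pos [ 0.3062 -0.4228  0.2389] F [-0.3 -0.2  0.3] w 0.0499 gf 0.0
slide [ 0.734  -0.2424  0.2778] ang [ 0.0003 -0.0001  0.0006]
```

```bash
python3 -m creep '[{"slide":[0.08,-0.027,0],"angular":[0,0,0]},{"slide":[0.16,-0.054,0],"angular":[0,0,0]},{"slide":[0.24,-0.08,0],"angular":[0,0,0]},{"slide":[0.32,-0.106,0],"angular":[0,0,0]},{"slide":[0.4,-0.133,0],"angular":[0,0,0]}]' >/dev/null
python3 -m creep '[{"slide":[0.08,-0.027,0.04],"angular":[0,0,0]},{"slide":[0.16,-0.054,0.08],"angular":[0,0,0]},{"slide":[0.24,-0.08,0.13],"angular":[0,0,0]},{"slide":[0.32,-0.106,0.2],"angular":[0,0,0]},{"slide":[0.334,-0.109,0.2778],"angular":[0,0,0]}]' >/dev/null
python3 -c "
from h import *
go([*base(.015),.05],YAW)"
```

```text
t 2.5 pos [ 0.614  -0.1846  0.1005] F [ 0.4 -0.6  0. ] w 0.0006 gf 0.0
slide [-0.0063 -0.0009  0.101 ] ang [ 0.002  -0.0026  0.0023]
```

```bash
python3 -m creep '[{"slide":[-0.004,0,0.03],"angular":[0,0,0]},{"slide":[-0.004,0,0.06],"angular":[0,0,0]},{"slide":[-0.004,0,0.09],"angular":[0,0,0]},{"slide":[-0.004,0,0.106],"angular":[0,0,0]},{"slide":[-0.004,0,0.106],"angular":[0,0,0]}]' >/dev/null
python3 - <<'E'
from h import *
go([*base(.015),.039],YAW)
p=eyes.get_image('side');print(proj(p,[status.sense()['position']]))
cv2.imwrite('pics/v3.png',cv2.resize(p['frame'][180:270,260:390,::-1],None,fx=6,fy=6,interpolation=cv2.INTER_CUBIC))
E
```

```text
t 3.0 pos [ 0.6076 -0.1881  0.0465] F [0.3 0.6 0.7] w 0.001 gf 0.0
slide [ 0.0085 -0.003   0.015 ] ang [-0.0003  0.0003 -0.0006]
[[331.14283867 226.3285071 ]]
```

View pics/v3.png

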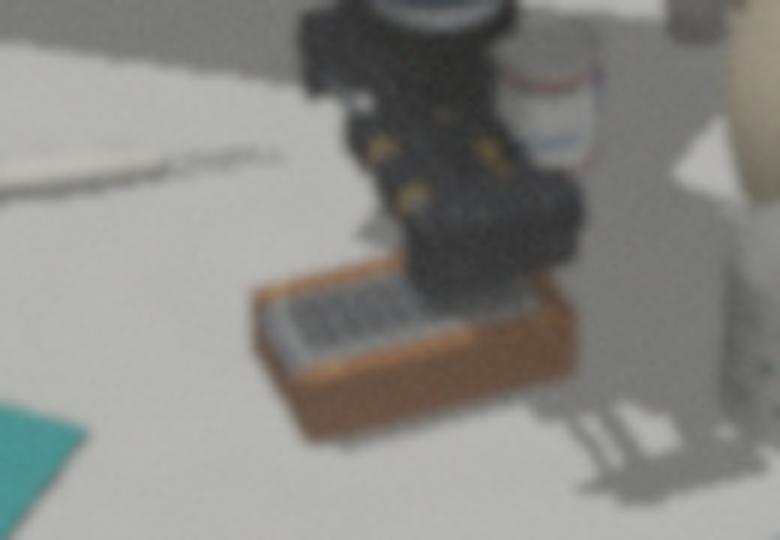

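```bash
python3 -m creep '[{"slide":[0,0,0.004],"angular":[0,0,0]},{"slide":[0,0,0.008],"angular":[0,0,0]},{"slide":[0,0,0.011],"angular":[0,0,0]},{"slide":[0,0,0.011],"angular":[0,0,0]},{"slide":[0,0,0.011],"angular":[0,0,0]}]'|sed -n '2p;4p'
python3 -m creep '[{"slide":[0,0,0.001],"angular":[0,0,0]},{"slide":[0,0,0.001],"angular":[0,0,0]},{"slide":[0,0,0.002],"angular":[0,0,0]},{"slide":[0,0,0.002],"angular":[0,0,0]},{"slide":[0,0,0.002],"angular":[0,0,0]}]'|sed -n '2p;4p'
python3 -c "
from h import *
go([*base(.015),.039],YAW)"
```

```text
position: [0.6083, -0.1874, 0.0414]
wrist_force: [0.4, -0.2, 0.1]
position: [0.6083, -0.1874, 0.0403]
wrist_force: [0.1, -0.1, -0.7]
t 4.05 pos [ 0.6083 -0.1874  0.0403] F [ 0.1 -0.1 -0.7] w 0.0006 gf 0.0
slide [ 0.0068 -0.0021  0.0026] ang [0.     0.     0.0003]
```

```bash
python3 -m creep '[{"slide":[0,0,0.001],"angular":[0,0,0]},{"slide":[0,0,0.001],"angular":[0,0,0]},{"slide":[0,0,0.001],"angular":[0,0,0]},{"slide":[0,0,0.001],"angular":[0,0,0]},{"slide":[0,0,0.001],"angular":[0,0,0]}]'|sed -n '2p;4p'
python3 -m creep '[{"slide":[0,0,0.0005],"angular":[0,0,0]},{"slide":[0,0,0.0005],"angular":[0,0,0]},{"slide":[0,0,0.001],"angular":[0,0,0]},{"slide":[0,0,0.001],"angular":[0,0,0]},{"slide":[0,0,0.001],"angular":[0,0,0]}]'|sed -n '2p;4p'
```

```text
position: [0.6083, -0.1874, 0.0398]
wrist_force: [0.3, 0.6, 0.0]
position: [0.6083, -0.1874, 0.0394]
wrist_force: [-1.2, 0.3, 1.9]
```

```bash
python3 -m creep '[{"slide":[0,0,0.0005],"angular":[0,0,0]},{"slide":[0,0,0.0005],"angular":[0,0,0]},{"slide":[0,0,0.0005],"angular":[0,0,0]},{"slide":[0,0,0.0005],"angular":[0,0,0]},{"slide":[0,0,0.0005],"angular":[0,0,0]}]'|sed -n '2p;4p'
```

```text
position: [0.6083, -0.1874, 0.0395]
wrist_force: [-3.2, 1.0, 5.2]
```

```bash
python3 -m creep '[{"slide":[0,0,0.0003],"angular":[0,0,0]},{"slide":[-0.002,0,0.0003],"angular":[0,0,0]},{"slide":[-0.005,0,0.0003],"angular":[0,0,0]},{"slide":[-0.01,0,0.0003],"angular":[0,0,0]},{"slide":[-0.014,0,0.0003],"angular":[0,0,0]}]'|sed -n '2p;4p'
```

```text
position: [0.6023, -0.1901, 0.0394]
wrist_force: [3.4, 0.9, 3.7]
```

```bash
python3 -m creep '[{"slide":[-0.004,0,0.0003],"angular":[0,0,0]},{"slide":[-0.008,0,0.0003],"angular":[0,0,0]},{"slide":[-0.012,0,0.0003],"angular":[0,0,0]},{"slide":[-0.016,0,0.0003],"angular":[0,0,0]},{"slide":[-0.02,0,0.0003],"angular":[0,0,0]}]'|sed -n '2p;4p'
python3 - <<'E'
from h import *
p=eyes.get_image('side');print(proj(p,[[*base(-.07),.034],[*base(-.07,-.025),.039],[*base(-.07,.025),.039]]))
cv2.imwrite('pics/v4.png',cv2.resize(p['frame'][200:260,280:370,::-1],None,fx=8,fy=8,interpolation=cv2.INTER_CUBIC))
E
```

```text
position: [0.5929, -0.1936, 0.0395]
wrist_force: [4.1, 1.8, 5.7]
[[304.33206611 236.28755656]
 [307.36843114 240.14639396]
 [301.29550121 229.80870479]]
```

View pics/v4.png

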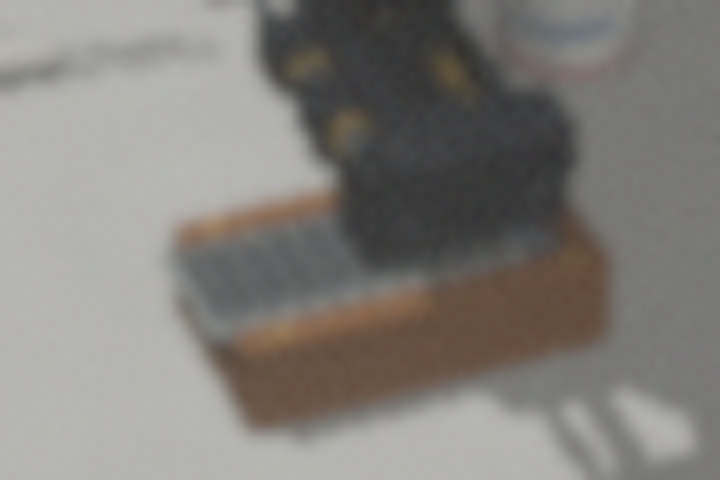

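```bash
python3 -m creep '[{"slide":[-0.006,0,0],"angular":[0,0,0]},{"slide":[-0.012,0,0],"angular":[0,0,0]},{"slide":[-0.018,0,0],"angular":[0,0,0]},{"slide":[-0.024,0,0],"angular":[0,0,0]},{"slide":[-0.03,0,0],"angular":[0,0,0]}]'|sed -n '2p;4p'
```

```text
position: [0.5787, -0.1986, 0.0395]
wrist_force: [4.5, 1.4, 6.1]
```

```bash
python3 -m creep '[{"slide":[-0.006,0,0],"angular":[0,0,0]},{"slide":[-0.012,0,0],"angular":[0,0,0]},{"slide":[-0.018,0,0],"angular":[0,0,0]},{"slide":[-0.024,0,0],"angular":[0,0,0]},{"slide":[-0.03,0,0],"angular":[0,0,0]}]'|sed -n '2p;4p'
python3 - <<'E'
from h import *
for n in ('top','side'):
    p=eyes.get_image(n);W=pts(p)
    r=finder.outline_of(p,'sharpening_plate')
    for k in r[:3]:
        q=W[k['mask']];print(n,k['conf'],k['box'],np.nanmedian(q,0).round(3))
    a=math.radians(YAW);rel=(W[...,:2]-C)
    bx=rel@[math.cos(a),math.sin(a)];by=rel@[-math.sin(a),math.cos(a)]
    m=(bx<-.075)&(bx>-.135)&(abs(by)<.04)&(W[...,2]>.025)&(W[...,2]<.055)
    if m.sum(): print('overhang',-.07-np.percentile(bx[m],1),m.sum(),'y',np.percentile(by[m],[1,99]),'z',np.median(W[m][:,2]))
    if n=='top': o=cv2.resize(p['frame'][165:245,312:392,::-1],None,fx=5,fy=5,interpolation=cv2.INTER_CUBIC)
    else: o=np.hstack([o,cv2.resize(p['frame'][200:280,270:350,::-1],None,fx=5,fy=5,interpolation=cv2.INTER_CUBIC)])
cv2.imwrite('pics/v5.png',o)
E
```

```text
position: [0.5646, -0.2037, 0.0394]
wrist_force: [4.3, 0.5, 5.8]
top 0.74 [359.1, 260.8, 408.7, 297.8] [ 0.393 -0.281  0.005]
top 0.7 [346.3, 219.6, 361.5, 238.6] [ 0.526 -0.223  0.039]
overhang 0.03164560315088334 106 y [-0.02413129  0.01254517] z 0.039004692491271475
side 0.7 [238.7, 248.6, 274.8, 278.6] [ 0.399 -0.286  0.002]
side 0.6 [287.6, 230.1, 335.6, 245.6] [ 0.538 -0.218  0.036]
side 0.47 [300.8, 219.2, 358.1, 256.6] [ 0.62  -0.223  0.028]
overhang 0.035055676743418945 137 y [-0.02912871  0.02275917] z 0.03620432882335067
```

View pics/v5.png

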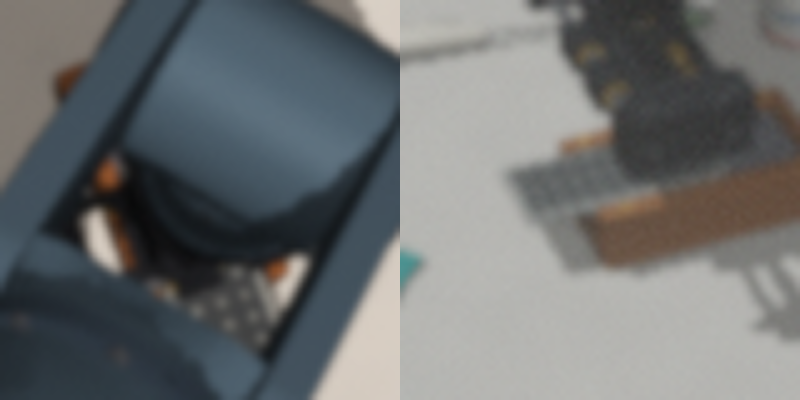

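```bash
python3 -m creep '[{"slide":[0,0,-0.02],"angular":[0,0,0]},{"slide":[0,0,-0.06],"angular":[0,0,0]},{"slide":[-0.03,0,-0.08],"angular":[0,0,0]},{"slide":[-0.07,0,-0.08],"angular":[0,0,0]},{"slide":[-0.11,0,-0.08],"angular":[0,0,0]}]' 100 20 |sed -n '2p;4p'
python3 - <<'E'
from h import *
go([*base(-.089),.0175],YAW)
p=eyes.get_image('side');W=pts(p)
a=math.radians(YAW);rel=(W[...,:2]-C)
bx=rel@[math.cos(a),math.sin(a)];by=rel@[-math.sin(a),math.cos(a)]
m=(bx<.06)&(bx>-.135)&(abs(by)<.03)&(W[...,2]>.025)&(W[...,2]<.042)
print(np.percentile(bx[m],[1,99]),np.percentile(by[m&(bx<-.08)],[2,98]),m.sum())
E
```

```text
position: [0.5107, -0.2216, 0.0788]
wrist_force: [-1.1, -1.1, 0.2]
t 8.3 pos [ 0.5107 -0.2216  0.0788] F [-1.1 -1.1  0.2] w 0.0386 gf 0.0
slide [ 0.0058 -0.001   0.1226] ang [-0.0005  0.0009  0.0006]
[-0.10381598  0.05855231] [-0.02733134  0.02088216] 719
```

```bash
python3 -m creep '[{"slide":[0.004,-0.001,0],"angular":[0,0,0]},{"slide":[0.006,-0.001,0],"angular":[0,0,0]},{"slide":[0.006,-0.001,0],"angular":[0,0,0]},{"slide":[0.006,-0.001,0],"angular":[0,0,0]},{"slide":[0.006,-0.001,0.02],"angular":[0,0,0]}]' |sed -n '2p;4,5p'
python3 -m creep '[{"slide":[0,0,0.03],"angular":[0,0,0]},{"slide":[0,0,0.06],"angular":[0,0,0]},{"slide":[0,0,0.09],"angular":[0,0,0]},{"slide":[0,0,0.102],"angular":[0,0,0]},{"slide":[0,0,0.102],"angular":[0,0,0]}]' |sed -n '2p;4,5p'
python3 - <<'E'
from h import *
go([*base(-.089),.0175],YAW)
o=[]
for n,(r,c) in dict(top=(190,320),side=(200,250)).items():
    p=eyes.get_image(n);o.append(cv2.resize(p['frame'][r:r+80,c:c+80,::-1],None,fx=5,fy=5,interpolation=cv2.INTER_CUBIC))
cv2.imwrite('pics/v6.png',np.hstack(o))
E
```

```text
position: [0.5162, -0.2206, 0.0696]
wrist_force: [0.5, 0.1, -0.1]
gripper_width: 0.082
position: [0.5138, -0.2195, 0.0159]
wrist_force: [0.2, 0.4, -0.1]
gripper_width: 0.0882
t 9.35 pos [ 0.5138 -0.2195  0.0159] F [ 0.2  0.4 -0.1] w 0.0882 gf 0.0
slide [-0.0016  0.0008 -0.0031] ang [-0.0017  0.0012  0.0002]
```

View pics/v6.png

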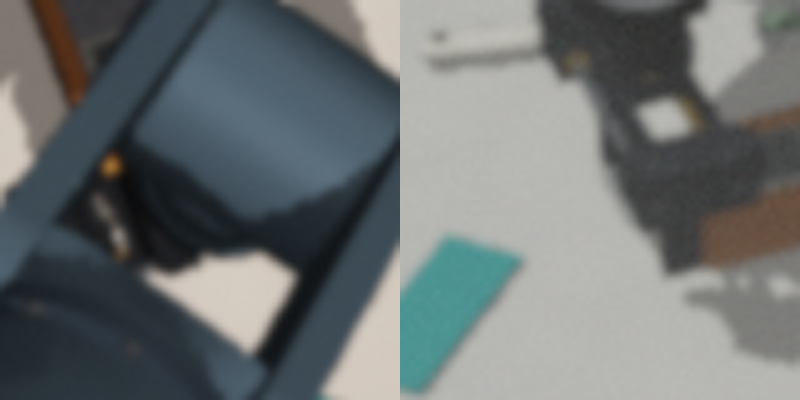

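```bash
python3 -m creep '[{"slide":[0,0,-0.003],"angular":[0,0,0]},{"slide":[0,0,-0.003],"angular":[0,0,0]},{"slide":[0,0,-0.003],"angular":[0,0,0]},{"slide":[0,0,-0.003],"angular":[0,0,0]},{"slide":[0,0,-0.003],"angular":[0,0,0]}]' 0 10 |sed -n '2p;4,6p'
python3 -m creep '[{"slide":[0,0,0],"angular":[0,0,0]},{"slide":[0,0,0],"angular":[0,0,0]},{"slide":[0,0,0],"angular":[0,0,0]},{"slide":[0,0,0],"angular":[0,0,0]},{"slide":[0,0,0],"angular":[0,0,0]}]' 0 50 |sed -n '2p;4,6p'
```

```text
position: [0.5148, -0.2202, 0.0194]
wrist_force: [-2.1, 1.4, -0.1]
gripper_width: 0.0503
gripper_force: 0.5
position: [0.5148, -0.2202, 0.0194]
wrist_force: [-2.0, 1.2, 3.9]
gripper_width: 0.0489
gripper_force: 50.0
```

```bash
python3 -m creep '[{"slide":[0,0,-0.005],"angular":[0,0,0]},{"slide":[0,0,-0.015],"angular":[0,0,0]},{"slide":[0,0,-0.035],"angular":[0,0,0]},{"slide":[0,0,-0.065],"angular":[0,0,0]},{"slide":[0,0,-0.1],"angular":[0,0,0]}]' |sed -n '2p;4,6p'
python3 -m creep '[{"slide":[0,0,-0.04],"angular":[0,0,0]},{"slide":[0,0,-0.08],"angular":[0,0,0]},{"slide":[0,0,-0.11],"angular":[0,0,0]},{"slide":[0,0,-0.12],"angular":[0,0,0]},{"slide":[0,0,-0.12],"angular":[0,0,0]}]' |sed -n '2p;4,6p'
python3 - <<'E'
from h import *
go([.58,.21,.12],-4.7)
p=eyes.get_image('side');cv2.imwrite('pics/v7.png',cv2.resize(p['frame'][150:270,250:410,::-1],None,fx=4,fy=4,interpolation=cv2.INTER_CUBIC))
E
```

```text
position: [0.5147, -0.2201, 0.0703]
wrist_force: [0.1, -0.5, -2.1]
gripper_width: 0.0487
gripper_force: 50.0
position: [0.5153, -0.2205, 0.1303]
wrist_force: [0.2, -0.1, -2.7]
gripper_width: 0.0488
gripper_force: 50.0
t 11.45 pos [ 0.5153 -0.2205  0.1303] F [ 0.2 -0.1 -2.7] w 0.0488 gf 50.0
slide [ 0.4111 -0.7675  0.0199] ang [ 0.0008 -0.0009  0.2703]
```

View pics/v7.png

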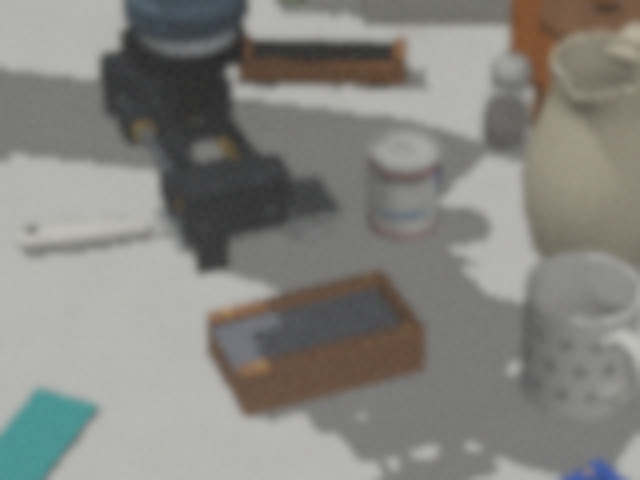

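```bash
python3 -m creep '[{"slide":[0.02,-0.038,0],"angular":[0,0,0.015]},{"slide":[0.056,-0.106,0],"angular":[0,0,0.04]},{"slide":[0.092,-0.174,0],"angular":[0,0,0.07]},{"slide":[0.128,-0.242,0],"angular":[0,0,0.1]},{"slide":[0.164,-0.31,0],"angular":[0,0,0.13]}]' |sed -n '2p;4,6p'
python3 -c "
from h import *
go([.5835,.2135,.13],-4.7)"
```

```text
position: [0.5391, -0.045, 0.1279]
wrist_force: [-0.1, -0.6, -2.1]
gripper_width: 0.0491
gripper_force: 50.0
t 12.0 pos [ 0.5391 -0.045   0.1279] F [-0.1 -0.6 -2.1] w 0.0491 gf 50.0
slide [ 0.158  -0.5002 -0.004 ] ang [-0.0006  0.0015  0.1387]
```

```bash
python3 -m creep '[{"slide":[0.025,-0.08,0],"angular":[0,0,0.03]},{"slide":[0.05,-0.16,0],"angular":[0,0,0.06]},{"slide":[0.075,-0.24,0],"angular":[0,0,0.09]},{"slide":[0.1,-0.32,0],"angular":[0,0,0.12]},{"slide":[0.125,-0.4,0],"angular":[0,0,0.139]}]' >/dev/null
python3 -c "
from h import *
go([.5835,.2135,.13],-4.7)"
```

```text
t 12.5 pos [0.5734 0.1617 0.1277] F [ 0.4  0.2 -2.8] w 0.0484 gf 50.0
slide [ 0.0117 -0.1048 -0.0047] ang [0.0002 0.0017 0.0001]
```

```bash
python3 -m creep '[{"slide":[0.006,-0.05,0],"angular":[0,0,0]},{"slide":[0.0117,-0.09,0],"angular":[0,0,0]},{"slide":[0.0117,-0.1048,0.04],"angular":[0,0,0]},{"slide":[0.0117,-0.1048,0.1],"angular":[0,0,0]},{"slide":[0.0117,-0.1048,0.13],"angular":[0,0,0]}]' >/dev/null
python3 -m creep '[{"slide":[0,0,0.005],"angular":[0,0,0]},{"slide":[0,0,0.005],"angular":[0,0,0]},{"slide":[0,0,0.005],"angular":[0,0,0]},{"slide":[0,0,0.005],"angular":[0,0,0]},{"slide":[0,0,0.005],"angular":[0,0,0]}]' >/dev/null
python3 - <<'E'
from h import *
go([.5835,.2135,.03],-4.7)
zt=status.sense()['position'][2]
H=np.array([.6214,.2104]);a=math.radians(-4.7);o=[]
for n,(r,c) in dict(top=(150,160),side=(140,290)).items():
    p=eyes.get_image(n);W=pts(p)
    rel=W[...,:2]-H;hx=rel@[math.cos(a),math.sin(a)];hy=rel@[-math.sin(a),math.cos(a)]
    m=(abs(hx)<.09)&(abs(hy)<.04)&(abs(W[...,2]-zt-.0196)<.008)&(hx>-.01)
    print(n,m.sum(),'hx',np.percentile(hx[m],[2,98]).round(4),'hy',np.percentile(hy[m],[2,98]).round(4))
    if m.sum()>20:
        A=np.c_[hx[m],hy[m],np.ones(m.sum())];s,*_=np.linalg.lstsq(A,W[m][:,2]-zt,rcond=None);print('plane slopes deg',np.degrees(s[:2]).round(1),'top-TCP at hx=.04',(s[0]*.04+s[2]).round(4))
    for r_ in finder.outline_of(p,'sharpening_plate')[:2]: print(r_['conf'],r_['box'])
    for r_ in finder.outline_of(p,'holder')[:1]: print('H',r_['conf'],r_['box'])
    o.append(cv2.resize(p['frame'][r:r+80,c:c+80,::-1],None,fx=5,fy=5,interpolation=cv2.INTER_CUBIC))
cv2.imwrite('pics/v8.png',np.hstack(o))
E
```

```text
t 13.5 pos [0.5852 0.2118 0.063 ] F [-0.4  0.6 -2.6] w 0.0485 gf 50.0
slide [-0.0038 -0.0031  0.066 ] ang [-0.0003 -0.0013  0.0011]
top 419 hx [0.0049 0.0607] hy [-0.0258  0.0216]
plane slopes deg [-1.2  0.3] top-TCP at hx=.04 0.0177
0.96 [357.4, 260.7, 407.3, 295.9]
0.74 [176.8, 162.3, 193.3, 205.3]
H 0.68 [183.3, 164.8, 203.5, 219.2]
side 151 hx [-0.0066  0.0659] hy [-0.0303  0.0203]
plane slopes deg [-0.7 -0.4] top-TCP at hx=.04 0.0148
0.75 [324.0, 150.1, 347.2, 153.3]
0.6 [240.2, 249.7, 274.8, 279.9]
H 0.65 [309.6, 158.6, 356.1, 171.2]
```

View pics/v8.png

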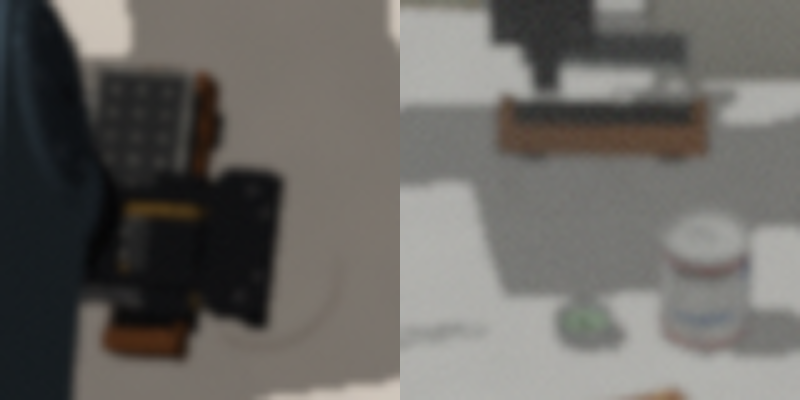

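```bash
python3 -m creep '[{"slide":[-0.002,-0.0015,0.02],"angular":[0,0.005,0]},{"slide":[-0.0038,-0.0031,0.04],"angular":[0,0.01,0]},{"slide":[-0.0038,-0.0031,0.06],"angular":[0,0.01,0]},{"slide":[-0.0038,-0.0031,0.074],"angular":[0,0.01,0]},{"slide":[-0.0038,-0.0031,0.074],"angular":[0,0.01,0]}]' >/dev/null
cat > m.py <<'E'
from h import *
go([.5835,.2135,.0134],-4.7)
zt=status.sense()['position'][2]
H=np.array([.6214,.2104]);a=math.radians(-4.7)
for n in ('top','side'):
    p=eyes.get_image(n);W=pts(p)
    rel=W[...,:2]-H;hx=rel@[math.cos(a),math.sin(a)];hy=rel@[-math.sin(a),math.cos(a)]
    m=(abs(hx)<.09)&(abs(hy)<.04)&(abs(W[...,2]-zt-.0196)<.007)&(hx>-.01)
    k=m&(hx<.055)
    A=np.c_[hx[k],hy[k],np.ones(k.sum())];s,*_=np.linalg.lstsq(A,W[k][:,2],rcond=None)
    print(n,m.sum(),'hx',np.percentile(hx[m],[2,98]).round(4),'hy',np.percentile(hy[k],[2,98]).round(4),'slopes',np.degrees(s[:2]).round(1),'ztop',(s[0]*.04+s[2]).round(4))
E
python3 m.py
```

```text
t 14.3 pos [0.5813 0.2133 0.0228] F [-0.7 -0.  -3.3] w 0.0486 gf 50.0
slide [ 0.0042 -0.0008  0.0188] ang [ 0.0005 -0.008   0.0013]
top 404 hx [-0.0015  0.0572] hy [-0.0246  0.0226] slopes [-1.  -0.5] ztop 0.0413
side 157 hx [-0.0063  0.0635] hy [-0.0278  0.0207] slopes [-0.3 -0. ] ztop 0.0396
```

```bash
python3 -m creep '[{"slide":[0.002,-0.0004,0],"angular":[0,0,0]},{"slide":[0.0042,-0.0008,0],"angular":[0,0,0]},{"slide":[0.0042,-0.0008,0],"angular":[0,0,0]},{"slide":[0.0042,-0.0008,0],"angular":[0,0,0]},{"slide":[0.0042,-0.0008,0],"angular":[0,0,0]}]' >/dev/null
python3 m.py
```

```text
t 14.9 pos [0.5848 0.2138 0.025 ] F [-0.9 -1.4 -2.5] w 0.0487 gf 50.0
slide [-0.003   0.0007  0.0231] ang [-0.0001 -0.0102  0.0012]
top 400 hx [0.0025 0.0602] hy [-0.0236  0.0235] slopes [-1.6 -0. ] ztop 0.0437
side 160 hx [-0.0065  0.0668] hy [-0.0294  0.0217] slopes [-1.   0.5] ztop 0.0408
```

```bash
python3 -m creep '[{"slide":[-0.0026,0,0.006],"angular":[0,0,0]},{"slide":[-0.0026,0,0.012],"angular":[0,0,0]},{"slide":[-0.0026,0,0.016],"angular":[0,0,0]},{"slide":[-0.0026,0,0.016],"angular":[0,0,0]},{"slide":[-0.0026,0,0.016],"angular":[0,0,0]}]' >/dev/null
python3 m.py
```

```text
t 15.5 pos [0.5835 0.2138 0.0166] F [ 0.7  1.  -2.7] w 0.0489 gf 50.0
slide [-0.0001  0.0006  0.0065] ang [ 0.     -0.0098  0.0012]
top 448 hx [0.0015 0.0721] hy [-0.024   0.0221] slopes [ 0.  -0.3] ztop 0.0356
side 159 hx [-0.0062  0.0771] hy [-0.0285  0.0223] slopes [-0.3  0.6] ztop 0.0329
```

```bash
python3 -m creep '[{"slide":[0,0,0.001],"angular":[0,0,0]},{"slide":[0,0,0.002],"angular":[0,0,0]},{"slide":[0,0,0.003],"angular":[0,0,0]},{"slide":[0,0,0.003],"angular":[0,0,0]},{"slide":[0,0,0.003],"angular":[0,0,0]}]'|sed -n '2p;4p'
python3 -m creep '[{"slide":[0,0,0.001],"angular":[0,0,0]},{"slide":[0,0,0.001],"angular":[0,0,0]},{"slide":[0,0,0.002],"angular":[0,0,0]},{"slide":[0,0,0.002],"angular":[0,0,0]},{"slide":[0,0,0.002],"angular":[0,0,0]}]'|sed -n '2p;4p'
```

```text
position: [0.5836, 0.2138, 0.0153]
wrist_force: [0.6, -0.0, -2.2]
position: [0.5836, 0.2138, 0.0143]
wrist_force: [-1.0, -0.0, -2.5]
```

```bash
python3 -m creep '[{"slide":[0,0,0.001],"angular":[0,0,0]},{"slide":[0,0,0.001],"angular":[0,0,0]},{"slide":[0,0,0.001],"angular":[0,0,0]},{"slide":[0,0,0.001],"angular":[0,0,0]},{"slide":[0,0,0.001],"angular":[0,0,0]}]'|sed -n '2p;4p'
python3 -m creep '[{"slide":[0,0,0.001],"angular":[0,0,0]},{"slide":[0,0,0.001],"angular":[0,0,0]},{"slide":[0,0,0.001],"angular":[0,0,0]},{"slide":[0,0,0.001],"angular":[0,0,0]},{"slide":[0,0,0.001],"angular":[0,0,0]}]'|sed -n '2p;4p'
python3 m.py
```

```text
position: [0.5836, 0.2138, 0.0138]
wrist_force: [0.5, 0.5, -2.1]
position: [0.5837, 0.2138, 0.0135]
wrist_force: [-0.9, -0.1, 1.1]
t 17.6 pos [0.5837 0.2138 0.0135] F [-0.9 -0.1  1.1] w 0.0488 gf 50.0
slide [-0.0003  0.0007  0.0001] ang [-0.     -0.0101  0.0012]
top 469 hx [0.0024 0.0728] hy [-0.024   0.0232] slopes [-0.6  0.2] ztop 0.0326
side 174 hx [-0.0061  0.0778] hy [-0.0294  0.0232] slopes [ 0.9 -0.3] ztop 0.0304
```

```bash
python3 -m creep '[{"slide":[0,0,0],"angular":[0,0,0]},{"slide":[0,0,0],"angular":[0,0,0]},{"slide":[0,0,0],"angular":[0,0,0]},{"slide":[0,0,0],"angular":[0,0,0]},{"slide":[0,0,0],"angular":[0,0,0]}]' 0 4|sed -n '2p;4,6p'
python3 -m creep '[{"slide":[0,0,0],"angular":[0,0,0]},{"slide":[0,0,0],"angular":[0,0,0]},{"slide":[0,0,0],"angular":[0,0,0]},{"slide":[0,0,0],"angular":[0,0,0]},{"slide":[0,0,0],"angular":[0,0,0]}]' 85|sed -n '2p;4,6p'
python3 m.py
```

```text
position: [0.5837, 0.2138, 0.0134]
wrist_force: [-2.0, -0.9, 2.8]
gripper_width: 0.0497
gripper_force: 4.0
position: [0.5836, 0.2138, 0.0132]
wrist_force: [0.5, 0.1, -0.4]
gripper_width: 0.0746
gripper_force: 0.0
t 18.7 pos [0.5836 0.2138 0.0132] F [ 0.5  0.1 -0.4] w 0.0746 gf 0.0
slide [-0.0002  0.0006 -0.0004] ang [-0.     -0.01    0.0013]
top 485 hx [-0.0003  0.0731] hy [-0.0242  0.0225] slopes [-0.   0.1] ztop 0.0328
side 175 hx [-0.0063  0.0778] hy [-0.0307  0.0246] slopes [ 0.3 -0.3] ztop 0.0304
```

Released and flat. Retreat upwards, then back and away to see it freely.

```bash
python3 -m creep '[{"slide":[0,0,-0.02],"angular":[0,0,0]},{"slide":[0,0,-0.06],"angular":[0,0,0]},{"slide":[0,0,-0.13],"angular":[0,0,0]},{"slide":[0,0,-0.2],"angular":[0,0,0]},{"slide":[0,0,-0.27],"angular":[0,0,0]}]' >/dev/null
python3 -m creep '[{"slide":[-0.05,0.06,0],"angular":[0,0,0]},{"slide":[-0.1,0.12,0],"angular":[0,0,0]},{"slide":[-0.15,0.18,0],"angular":[0,0,0]},{"slide":[-0.2,0.24,0],"angular":[0,0,0]},{"slide":[-0.25,0.3,0],"angular":[0,0,0]}]' >/dev/null
python3 -m creep '[{"slide":[-0.03,0.08,0],"angular":[0,0,0]},{"slide":[-0.06,0.16,0],"angular":[0,0,0]},{"slide":[-0.09,0.24,0],"angular":[0,0,0]},{"slide":[-0.12,0.3,0],"angular":[0,0,0]},{"slide":[-0.12,0.3,0],"angular":[0,0,0]}]' |sed -n '2p'
python3 - <<'E'
from h import *
H=np.array([.6214,.2104]);a=math.radians(-4.7);o=[]
for n,(r,c) in dict(top=(155,155),side=(140,300)).items():
    p=eyes.get_image(n);W=pts(p)
    for k in finder.outline_of(p,'sharpening_plate')[:3]: print(n,k['conf'],k['box'])
    rel=W[...,:2]-H;hx=rel@[math.cos(a),math.sin(a)];hy=rel@[-math.sin(a),math.cos(a)]
    m=(abs(hx)<.05)&(abs(hy)<.035)&(W[...,2]>.022)&(W[...,2]<.04)
    A=np.c_[hx[m],hy[m],np.ones(m.sum())];s,*_=np.linalg.lstsq(A,W[m][:,2],rcond=None)
    g=[np.percentile(hy[m&(abs(hx-x)<.015)],[2,98]).mean().round(4) for x in (-.035,0,.035)]
    print(n,'slopes',np.degrees(s[:2]).round(2),'z',s[2].round(4),'hy mid at hx -35,0,35',g)
    o.append(cv2.resize(p['frame'][r:r+75,c:c+75,::-1],None,fx=5.33,fy=5.33,interpolation=cv2.INTER_CUBIC))
cv2.imwrite('pics/v9.png',np.hstack(o))
E
```

```text
position: [0.372, -0.073, 0.1461]
top 0.82 [356.2, 259.9, 407.4, 294.9]
top 0.65 [319.5, 171.7, 368.3, 228.3]
top 0.6 [427.5, 200.5, 448.5, 247.7]
top slopes [ 0.13 -0.14] z 0.0328 hy mid at hx -35,0,35 [np.float64(-0.0003), np.float64(0.0002), np.float64(0.0006)]
side 0.92 [239.3, 246.9, 276.1, 278.4]
side slopes [ 0.3  -0.88] z 0.0295 hy mid at hx -35,0,35 [np.float64(-0.0016), np.float64(-0.0015), np.float64(-0.0012)]
```

View pics/v9.png

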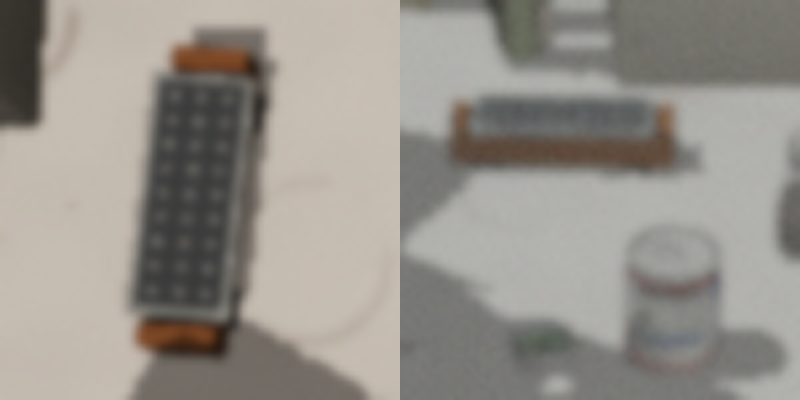

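```bash
python3 -c "
from workcell import status,ticket
print(status.sense()['t']);print(ticket.sign_off())"
```

```text
20.5
the job is handed in; nothing more can be done
None
```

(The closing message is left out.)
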